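# Change the felt rollers in the rack and lock the keeper

## Robot

A 7-joint arm with a two-finger parallel gripper is mounted at the origin on a cart in front of the work surface, level with it; the furniture and walls round the work are solid. World frame = base frame: x ahead of the robot, y to its left, z up, the work surface at z = 0. Lengths are in m, angles in rad, forces in N, time in s.
With the tool pointing down it reaches from about 0.35 to 0.9 m from the base axis. Payload 8.1 kg.
Tool frame: the origin (TCP) lies at the very end of the fingers, on their centre line; the grasp point (between the pads) lies 19 mm behind it; z points along the fingers, y is the line along which they close (so a half turn about z gives the same grasp; the last joint's range is limited). The gripper opens to 92 mm and grips with 3 to 60 N. Pads are 19 mm wide; open, the fingers measure 130 mm over their backs; the gripper's body (75 mm by 190 mm) begins 47 mm behind the grasp point.
Start: joints at [1.165, 0.434, 0.025, 1.573, -0.012, 1.134, -0.075], TCP at [0.186, -0.597, 0.227] pointing down, gripper open.
Joint ranges: [-2.62, 2.62], [-0.44, 2.09], [-1.27, 1.32], [0.08, 2.57], [-1.32, 4.46], [0.12, 2], [-2.74, 2.74]. Speed limits (rad/s): [2.22, 2.22, 3.01, 3.01, 3.14, 3.14, 3.14].

## Interface

Orientations are given as [roll, pitch, yaw] about the fixed x, y, z axes, in that order (R = Rz(yaw) Ry(pitch) Rx(roll)).
In Python, from bench import monitor, optics, workorder gives the robot as it stands. The module is installed in compiled form; this text tells all that it offers.
- The arm moves only by the tool play_rows, never from a script. Its argument "moves" is a list that holds one entry, the list of rows, each a list of 7 numbers: the turn, a rotation vector about the tool's x, y, z in degrees, then the shift along the tool's x, y, z in cm, then the closure, from 0 (fully open) to 1 (shut). In form: [[[ax, ay, az, x, y, z, claw], ...]]. A call has 1 to 12 rows; each row shifts and turns the commanded pose from where the row before left it, along the tool's axes as they then stand; what a row does not reach is not made up. A row lasts 1/8 s, in which the tool goes at most 62.5 mm and 10.7 degrees, less where a joint would pass 70% of its speed; a pose out of reach is approached as far as the arm can. A call is refused whole if a number of a shift passes 6.25 or a number of a turn 10.7, either way. A call with a gripper value outside its range is refused whole. The fingers move at their own pace and stop on an object; the grip force is fixed at half the most. Time passes only in rows, so rows that do not move let the fingers close. It gives the time, the measured TCP pose, the force, the opening and the grip force at its end, in the units of the state.
- monitor.sense(): the state, without advancing time (a new reading comes with each control period).
- optics.camera(name): name is "scene" or "top"; returns (picture, depth): 384x512x3 uint8, blue, green, red; 384x512 float32, m along the optical axis (not along the pixel's ray), 0 where there is no reading.
- optics.camera_info(name): a dict with "fov_y" (degrees; the focal length in pixels is half the picture's height over the tangent of half this angle, whatever the lens; pixels are square), "cx", "cy" (the principal point, pixels), "eye" and "orientation" of the camera in the world. Camera axes: x right, y up, looking along -z (the intrinsics and any distortion apply to the point x, -y, -z); pixel columns grow to the right and rows downward; lengths in m; the calibration is good to about 2 mm. A picture is of the moment at which its call begins. camera_info takes no time and is no camera call.
- workorder.sign_off(): hands the job in; it is judged then, once.
The state is a dict: "time_s": time; "q": joint angles; "dq": joint speeds; "effort": joint torques, N m; "tool_pos": TCP position; "orientation": TCP orientation; "ft_force": force on the tool from outside, world axes, zero at the start; "ft_torque": the same for the moment, N m; "width": finger opening in m; "grip_force": force on a finger pad.
Only numpy, scipy, OpenCV 4.12 (cv2) and the standard library are available. Lean on these libraries where they do the work, as an engineer would, in place of code of your own. Each camera call takes 0.05 s, during which the arm holds its last target. There are 200 camera calls.

## Task

Change over the polishing rollers: slide the rack's keeper fully open by its red knob, lift every worn black roller out and lay it flat in the blue tray, and lay every new cream roller into the rack, one to a slot pair, with both spindle ends down on their slot floors. When all are in place, slide the keeper fully back to locked over the spindles; mind that loose rollers roll away, and leave the two tins and the steel block where they stand.

Things in the scene. Friction and masses are not known exactly. Their poses are not given: they have to be found in the camera images.
- new_1_mid (a point): New roller: cream felt, 36 mm diameter, 50 mm long, fixed on a steel spindle, 8 mm diameter, 104 mm long (27 mm sticks out at each end); about 120 g. Starts lying on the bench, axis 18 to 20 mm up; rolls when pushed. The point is its centre, on the axis; y is along the spindle (ends alike), x and z turn as it rolls. None if absent.
- new_2_mid (a point): New roller: cream felt, 36 mm diameter, 50 mm long, fixed on a steel spindle, 8 mm diameter, 104 mm long (27 mm sticks out at each end); about 120 g. Starts lying on the bench, axis 18 to 20 mm up; rolls when pushed. The point is its centre, on the axis; y is along the spindle (ends alike), x and z turn as it rolls. None if absent.
- new_3_mid (a point): New roller: cream felt, 36 mm diameter, 50 mm long, fixed on a steel spindle, 8 mm diameter, 104 mm long (27 mm sticks out at each end); about 120 g. Starts lying on the bench, axis 18 to 20 mm up; rolls when pushed. The point is its centre, on the axis; y is along the spindle (ends alike), x and z turn as it rolls. None if absent.
- new_4_mid (a point): New roller: cream felt, 36 mm diameter, 50 mm long, fixed on a steel spindle, 8 mm diameter, 104 mm long (27 mm sticks out at each end); about 120 g. Starts lying on the bench, axis 18 to 20 mm up; rolls when pushed. The point is its centre, on the axis; y is along the spindle (ends alike), x and z turn as it rolls. None if absent.
- worn_1_mid (a point): Worn roller: blackened felt, in all else like the new ones (36 mm diameter, 50 mm long, spindle 8 x 104 mm, about 120 g). Starts seated in a slot pair of the rack under the keeper's hook. The point is its centre, on the axis; y is along the spindle (ends alike). None if absent.
- worn_2_mid (a point): Worn roller: blackened felt, in all else like the new ones (36 mm diameter, 50 mm long, spindle 8 x 104 mm, about 120 g). Starts seated in a slot pair of the rack under the keeper's hook. The point is its centre, on the axis; y is along the spindle (ends alike). None if absent.
- worn_3_mid (a point): Worn roller: blackened felt, in all else like the new ones (36 mm diameter, 50 mm long, spindle 8 x 104 mm, about 120 g). Starts seated in a slot pair of the rack under the keeper's hook. The point is its centre, on the axis; y is along the spindle (ends alike). None if absent.
- worn_4_mid (a point): Worn roller: blackened felt, in all else like the new ones (36 mm diameter, 50 mm long, spindle 8 x 104 mm, about 120 g). Starts seated in a slot pair of the rack under the keeper's hook. The point is its centre, on the axis; y is along the spindle (ends alike). None if absent.
- tray_in (a point): Loose blue tray (500 g) on the bench, open at the top, 190 mm (its x) by 140 mm (its y), 24 mm high, walls and floor 5 mm thick, with a low rib (5.5 mm high) along y in the middle that parts it into two bays. The point is the middle of the inner floor. A roller fits in each bay with its spindle along y, its centre 45 mm to either side of the rib.
- rack_mid (a point): Fixed wooden rack, foot 112 x 248 mm, 10 mm thick; two slotted cheeks along its y, 8 mm thick, 60 mm apart inside, tops 64 mm above the bench. The -x cheek, towards the robot, carries the keeper. The point is in the middle of the rack, 46 mm above the bench (axis height of a seated spindle); x across the cheeks (seated spindles lie along x), y along the row of slots, z up.
- slot_1 (a point): Slot pair 1 of 4, facing slots open at the top in both cheeks, 66 mm from the next pair; 11 mm wide, flared to 21 mm at the mouth, 22 mm deep, floors 42 mm above the bench. The point lies midway between the cheeks where a seated roller's centre lies, 46 mm above the bench. Axes as rack_mid.
- slot_2 (a point): Slot pair 2 of 4, facing slots open at the top in both cheeks, 66 mm from the next pair; 11 mm wide, flared to 21 mm at the mouth, 22 mm deep, floors 42 mm above the bench. The point lies midway between the cheeks where a seated roller's centre lies, 46 mm above the bench. Axes as rack_mid.
- slot_3 (a point): Slot pair 3 of 4, facing slots open at the top in both cheeks, 66 mm from the next pair; 11 mm wide, flared to 21 mm at the mouth, 22 mm deep, floors 42 mm above the bench. The point lies midway between the cheeks where a seated roller's centre lies, 46 mm above the bench. Axes as rack_mid.
- slot_4 (a point): Slot pair 4 of 4, facing slots open at the top in both cheeks, 66 mm from the next pair; 11 mm wide, flared to 21 mm at the mouth, 22 mm deep, floors 42 mm above the bench. The point lies midway between the cheeks where a seated roller's centre lies, 46 mm above the bench. Axes as rack_mid.
- keeper_knob (a point): Upright red knob, 18 mm diameter, underside 36 mm and top 68 mm above the bench, in front (-x) of the rack, 80 mm from its middle line, on a short arm of the aluminium keeper bar, with which it moves. The point is on the knob's axis, 54 mm above the bench; axes as rack_mid.
- keeper (a joint): Keeper bar sliding on the outside of the rack's front cheek, moved by the red knob along the rack's y. 0 = locked: a hook lies across each slot, underside 13 mm above the slot floor, over a seated spindle. 0.024 (m, towards the rack's +y) = fully open, slots clear from above. Starts at or near locked; about 1.5 N friction; stays where left.
- yellow_tin: Bystander: yellow tin with white lid, 56 mm wide, 72 mm high; origin under its centre.
- findings_tin: Bystander: low round tin of rings and findings, 66 mm wide, 37 mm high; origin under its centre.
- steel_block: Bystander: bench block of bare steel, 62 x 62 x 20 mm; origin under its centre.
Things that resemble listed ones, but are neither listed nor needed, are in the scene too. What is shaped like the part that bears worn_3_mid but brown is not meant.

How it is judged:
On the way, in this order (a step that is already met when the one before it is completed fails the run):
1. the keeper is slid fully open (value of joint keeper above 0.021 m), for 0.2 s.
2. every worn roller lies in the tray and every new one in a slot pair of its own, both spindle ends on the slot floors (angle between worn_1_mid's own y axis and vertical between 1.5 and 1.64 rad and z of each of worn_1_mid, worn_2_mid, worn_3_mid, worn_4_mid in the frame of tray_in below 0.023 m and x of worn_1_mid in the frame of tray_in between -0.085 and 0.085 m and y of worn_1_mid in the frame of tray_in between -0.06 and 0.06 m and angle between worn_2_mid's own y axis and vertical between 1.5 and 1.64 rad and x of worn_2_mid in the frame of tray_in between -0.085 and 0.085 m and y of worn_2_mid in the frame of tray_in between -0.06 and 0.06 m and angle between worn_3_mid's own y axis and vertical between 1.5 and 1.64 rad and x of worn_3_mid in the frame of tray_in between -0.085 and 0.085 m and y of worn_3_mid in the frame of tray_in between -0.06 and 0.06 m and angle between worn_4_mid's own y axis and vertical between 1.5 and 1.64 rad and x of worn_4_mid in the frame of tray_in between -0.085 and 0.085 m and y of worn_4_mid in the frame of tray_in between -0.06 and 0.06 m and height (world z) of new_1_mid between 0.0435 and 0.0495 m and angle between new_1_mid's own y axis and vertical between 1.53 and 1.61 rad and x of new_1_mid in the frame of rack_mid between -0.012 and 0.012 m and y of new_1_mid in the frame of rack_mid between -0.107 and 0.107 m and angle between the y axis of each of new_1_mid, new_2_mid, new_3_mid, new_4_mid and the x axis of rack_mid, either way round below 0.12 rad and height (world z) of new_2_mid between 0.0435 and 0.0495 m and angle between new_2_mid's own y axis and vertical between 1.53 and 1.61 rad and x of new_2_mid in the frame of rack_mid between -0.012 and 0.012 m and y of new_2_mid in the frame of rack_mid between -0.107 and 0.107 m and height (world z) of new_3_mid between 0.0435 and 0.0495 m and angle between new_3_mid's own y axis and vertical between 1.53 and 1.61 rad and x of new_3_mid in the frame of rack_mid between -0.012 and 0.012 m and y of new_3_mid in the frame of rack_mid between -0.107 and 0.107 m and height (world z) of new_4_mid between 0.0435 and 0.0495 m and angle between new_4_mid's own y axis and vertical between 1.53 and 1.61 rad and x of new_4_mid in the frame of rack_mid between -0.012 and 0.012 m and y of new_4_mid in the frame of rack_mid between -0.107 and 0.107 m), for 0.2 s.
At the end, for the whole second after the job is handed in: Each worn roller lies flat on the tray's floor inside its walls; each new one lies in the rack, axis level within 2 degrees and 43.5 to 49.5 mm above the bench, centre within 12 mm of the rack's middle line; all at rest; the keeper is within 3 mm of fully locked (all of step 2 and value of joint keeper below 0.003 m and linear speed of each of new_1, new_2, new_3, new_4, worn_1, worn_2, worn_3, worn_4 below 0.03 m/s); the robot touches nothing.
It fails at once if the yellow tin is shifted by more than 40 mm (distance of yellow_tin from where it was at the start of the episode above 0.04 m).
It fails at once if the findings tin is shifted by more than 40 mm (distance of findings_tin from where it was at the start of the episode above 0.04 m).
It fails at once if the steel block is shifted by more than 40 mm (distance of steel_block from where it was at the start of the episode above 0.04 m).
Of worn_1, worn_2, worn_3, worn_4 only 1 to 2 are there at a start; the rules pass over those that are not, and their reading is None.
Of new_1, new_2, new_3, new_4 only 3 to 4 are there at a start; the rules pass over those that are not, and their reading is None.
At some moment in a run one of tray may be knocked a few centimetres aside while the robot is not near it.
Once in a run the grip may slacken for a moment while it holds something.
It also fails if it takes over 210 s, if anything falls off the work surface, if the arm or the gripper's body presses on something with over 40 N, if the wrist force passes 120 N, or if a joint passes its speed limit or range.

## Working session

There is one attempt and no reset: what is moved stays moved. The work goes in short steps, Python scripts to look and compute and a tool call to move; the robot and the scene stay as the last step left them, time stands still between calls to the robot, and variables do not carry over. Pictures are saved under pics/ and viewed, at most 14 in all, crops included, and the job is handed in when it is done.

Besides the shell and the picture viewer there is one more tool, called as a command line: name --argument value ..., lists and objects as JSON in quotes. play_rows: Moves the arm, as the interface text tells. Its arguments: {"type":"object","properties":{"moves":{"type":"array"}},"required":["moves"]}

```bash
mkdir -p pics
cat > h.py <<'E'
import numpy as np,cv2
from bench import monitor,optics,workorder
from scipy.spatial.transform import Rotation as R
def cam(n):
    p,d=optics.camera(n); return p,d,optics.camera_info(n)
def Rc(i):
    o=np.array(i["orientation"],float)
    return o if o.shape==(3,3) else R.from_euler('xyz',o).as_matrix()
def K(i): 
    f=192/np.tan(np.radians(i["fov_y"])/2); return f,i["cx"],i["cy"]
def cloud(d,i):
    f,cx,cy=K(i); v,u=np.mgrid[0:384,0:512]
    c=np.stack([(u-cx)/f*d,-(v-cy)/f*d,-d],-1)
    return c@Rc(i).T+np.array(i["eye"])
def ray(u,v,z,i):
    f,cx,cy=K(i); r=Rc(i)@np.array([(u-cx)/f,-(v-cy)/f,-1]); e=np.array(i["eye"]); return e+r*(z-e[2])/r[2]
E
python3 - <<'E'
from h import *
for n in("scene","top"):
    p,d,i=cam(n); print(n,i); cv2.imwrite(f"pics/{n}0.png",p); np.savez(f"{n}0.npz",p=p,d=d)
s=monitor.sense(); print(s)
E
```

```text
scene {'fov_y': 51.813391212517345, 'cx': 252.07443983552312, 'cy': 188.94666470142982, 'eye': array([-0.14995749,  0.6808195 ,  0.54559692]), 'orientation': array([ 1.13406515, -0.0172039 , -2.33030714])}
top {'fov_y': 55.1026393405853, 'cx': 253.8316841986523, 'cy': 190.00926307535502, 'eye': array([ 0.44313371, -0.01902914,  1.12612511]), 'orientation': array([ 0.14380343, -0.01107806, -1.59631795])}
{'time_s': 0.1, 'q': array([ 1.16540224,  0.43514834,  0.02496253,  1.57403436, -0.01158957,
        1.1340039 , -0.07508186]), 'dq': array([ 6.42127368e-04, -2.62636430e-03, -1.60511277e-03, -2.65927470e-03,
        1.47025152e-03,  6.30529059e-05, -1.03984097e-04]), 'effort': array([ 2.66393341e-03, -6.69117594e+01,  9.87746604e-01, -3.15141678e+01,
       -6.05390361e-02,  3.73710506e-02,  3.44263924e-05]), 'tool_pos': array([ 0.18617606, -0.59612683,  0.22601549]), 'orientation': array([-3.14014990e+00,  1.36226773e-04,  3.02757068e-01]), 'ft_force': array([-0.24128805, -0.41065603,  0.14952456]), 'ft_torque': array([0.01318885, 0.01356268, 0.05185102]), 'grip_force': 0.0, 'width': 0.09187609313439628}
```

View pics/top0.png

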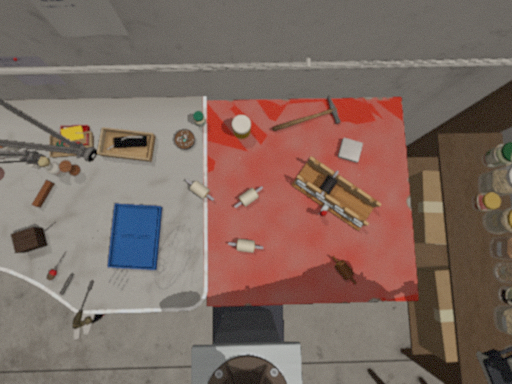

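View pics/scene0.png

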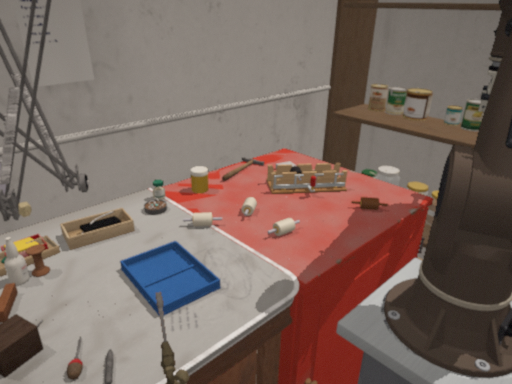

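The top view shows cream rollers at about (200,190), (249,197) and (245,246). The rack is at (336,192) with a black roller and a red knob at (323,210). The blue tray is at (135,237), and a brown decoy sits at (343,269).

```bash
cat > m.py <<'E'
from h import *
def rollers(p,d,i,boxes):
    C=cloud(d,i); hsv=cv2.cvtColor(p,cv2.COLOR_BGR2HSV)
    out=[]
    for (u0,u1,v0,v1) in boxes:
        c=C[v0:v1,u0:u1].reshape(-1,3); h=hsv[v0:v1,u0:u1].reshape(-1,3)
        m=(c[:,2]>0.007)&(c[:,2]<0.06); q=c[m]
        mt=c[(c[:,2]>0.025)&(c[:,2]<0.06)]
        w,V=np.linalg.eigh(np.cov(q[:,:2].T)); a=V[:,1]
        mid=(q[:,:2]@V).min(0)/2+(q[:,:2]@V).max(0)/2
        out.append((V@mid,np.degrees(np.arctan2(a[1],a[0]))%180,np.ptp(q[:,:2]@V,axis=0),mt[:,:2].mean(0),np.percentile(mt[:,2],98)))
    return out
E
python3 - <<'E'
from m import *
np.set_printoptions(precision=4,suppress=True)
z=np.load("top0.npz");p,d=z["p"],z["d"];i=optics.camera_info("top")
for r in rollers(p,d,i,[(180,222,172,208),(228,268,180,213),(222,270,232,258)]): print(r)
C=cloud(d,i); hsv=cv2.cvtColor(p,cv2.COLOR_BGR2HSV)
print("bench z",[C[v,u] for u,v in((150,190),(300,260),(230,280),(380,150))])
# tray
m=cv2.inRange(hsv,(100,120,40),(130,255,255)); n,l,s,c=cv2.connectedComponentsWithStats(m); k=1+np.argmax(s[1:,4]); pts=C[l==k]
print("tray",s[k],cv2.minAreaRect(pts[:,:2].astype(np.float32)),np.percentile(pts[:,2],[5,50,99]))
fl=pts[pts[:,2]<.012]; print(cv2.minAreaRect(fl[:,:2].astype(np.float32)))
# rack
box=(slice(150,235),slice(285,385)); c=C[box].reshape(-1,3); q=c[(c[:,2]>.055)&(c[:,2]<.066)]; print("racktop",cv2.minAreaRect(q[:,:2].astype(np.float32)),len(q))
q=c[(c[:,2]>.006)&(c[:,2]<.1)];print("rackall",cv2.minAreaRect(q[:,:2].astype(np.float32)),q[:,2].max())
# knob
hh=hsv[box].reshape(-1,3); pr=p[box].reshape(-1,3).astype(int)
k=(c[:,2]>.05)&(pr[:,2]>100)&(pr[:,1]<60); print("knob",c[k].mean(0),k.sum(),np.ptp(c[k],axis=0))
for nm,cc in (("tin",(242,126)),("blk",(350,150)),("find",(184,139))): print(nm,C[cc[1],cc[0]])
cv2.imwrite("pics/rack0.png",cv2.resize(p[145:235,280:390],None,fx=7,fy=6,interpolation=cv2.INTER_CUBIC)[:600])
E
```

```text
(array([0.5876, 0.1453]), np.float64(53.16286393608027), array([0.085, 0.102]), array([0.607 , 0.1305]), np.float64(0.0388192363754817))
(array([ 0.5821, -0.0165]), np.float64(125.05633412569796), array([0.0353, 0.1028]), array([ 0.581 , -0.0168]), np.float64(0.03752492689853319))
(array([ 0.4365, -0.005 ]), np.float64(81.53798133212354), array([0.0354, 0.1026]), array([ 0.436 , -0.0049]), np.float64(0.03681932316910092))
bench z [array([ 0.6139,  0.2849, -0.0024]), array([ 0.3893, -0.1697, -0.0029]), array([ 0.3362,  0.0424, -0.0012]), array([ 0.4431, -0.019 ,  1.1261])]
tray [ 108  204   54   66 2984] ((0.46255922317504883, 0.18631960451602936), (0.41249701380729675, 0.18577200174331665), 85.33123779296875) [0.0016 0.0054 0.0263]
((0.4719633162021637, 0.32293617725372314), (0.13758812844753265, 0.18082056939601898), 85.36857604980469)
racktop ((0.5695819854736328, -0.26671531796455383), (0.2475350797176361, 0.12746186554431915), 53.01787185668945) 658
rackall ((0.5877233743667603, -0.279498815536499), (0.252886563539505, 0.23572082817554474), 14.271577835083008) 0.06859386118069666
knob [ 0.524  -0.2333  0.0656] 23 [0.0119 0.016  0.0077]
tin [ 0.7892 -0.0043  0.0687]
blk [ 0.7209 -0.3361  0.0202]
find [0.767  0.1762 0.0215]
```

View pics/rack0.png

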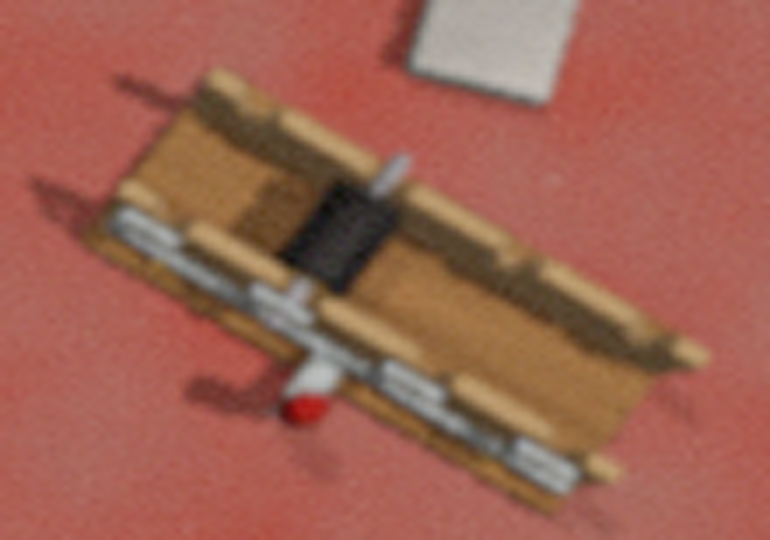

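The crop shows one worn roller. It sits in the second slot from the upper left, under hooks that look locked. The knob is at crop (305,408).

```bash
cat >> m.py <<'E'
def felt(p,d,i,box,lo=0.022,hi=0.06):
    C=cloud(d,i);u0,u1,v0,v1=box
    zc=C[v0:v1,u0:u1,2]; m=((zc>lo)&(zc<hi)).astype(np.uint8)
    n,l,s,c=cv2.connectedComponentsWithStats(m); k=1+np.argmax(s[1:,4]); q=C[v0:v1,u0:u1][l==k]
    return cv2.minAreaRect(q[:,:2].astype(np.float32)),q[:,:2].mean(0),s[k,4]
E
python3 - <<'E'
from m import *
np.set_printoptions(precision=4,suppress=True)
z=np.load("top0.npz");p,d=z["p"],z["d"];i=optics.camera_info("top");C=cloud(d,i)
for b in [(184,218,176,206),(228,268,180,213),(222,270,232,258)]:print(felt(p,d,i,b))
hsv=cv2.cvtColor(p,cv2.COLOR_BGR2HSV)
# roller 1: steel ends+felt with height>7mm, largest comp
zc=C[172:210,178:224,2]; m=((zc>.007)&(zc<.05)).astype(np.uint8);n,l,s,c=cv2.connectedComponentsWithStats(m);k=1+np.argmax(s[1:,4]);q=C[172:210,178:224][l==k];print("r1",cv2.minAreaRect(q[:,:2].astype(np.float32)),q[:,2].max())
# slots
far=[(268,108),(400,180),(520,255),(650,335)];near=[(175,222),(305,300),(435,370),(570,445)]
W=np.array([ray(280+a/7,145+b/6,.064,i)[:2] for a,b in far+near])
M=np.array([(sx*.034,y) for sx in(1,-1) for y in(.099,.033,-.033,-.099)])
rt,_=R.align_vectors(np.c_[W-W.mean(0),np.zeros(8)],np.c_[M,np.zeros(8)]);th=rt.as_euler('xyz')[2]
print("rack hand",W.mean(0),np.degrees(th),(W-W.mean(0))-(rt.apply(np.c_[M,np.zeros(8)])[:,:2]))
# wood tops by height
zc=C[150:235,285:385,2];m=((zc>.056)&(zc<.07)).astype(np.uint8);n,l,s,c=cv2.connectedComponentsWithStats(m,connectivity=8)
q=C[150:235,285:385][(s[l,4]>6)&(m>0)][:,:2];print("tops",[tuple(x) for x in s],cv2.minAreaRect(q.astype(np.float32)))
r=(q-W.mean(0))@rt.as_matrix()[:2,:2]; print(np.histogram(r[:,0],bins=np.arange(-.1,.06,.006)),np.histogram(r[:,1],bins=np.arange(-.14,.141,.02))[0])
for sg in(1,-1):
    t=r[(sg*r[:,0]>.025)&(sg*r[:,0]<.044)]; print(sg,t[:,0].mean(),np.degrees(np.polyfit(t[:,1],t[:,0],1)[0]),t[:,1].min(),t[:,1].max())
# tray
m=cv2.inRange(hsv,(100,120,40),(130,255,255)); n,l,s,c=cv2.connectedComponentsWithStats(m); k=1+np.argmax(s[1:,4])
px=cv2.minAreaRect(np.argwhere(l==k)[:,::-1].astype(np.float32)); print(px,[ray(a,b,.024,i)[:2] for a,b in cv2.boxPoints(px)],ray(*px[0],.015,i))
E
```

```text
(((0.6048712134361267, 0.12779328227043152), (0.058891382068395615, 0.03439222648739815), 52.01183319091797), array([0.6063, 0.1299]), np.int32(198))
(((0.5799118280410767, -0.014275096356868744), (0.03370152786374092, 0.05849805846810341), 34.470306396484375), array([ 0.581 , -0.0164]), np.int32(190))
(((0.436732679605484, -0.004254519939422607), (0.05085953697562218, 0.033467430621385574), 82.9415054321289), array([ 0.4363, -0.0049]), np.int32(188))
r1 ((0.6074432134628296, 0.13041184842586517), (0.10190888494253159, 0.035223376005887985), 52.00641632080078) 0.039512359652688955
rack hand [ 0.5876 -0.2843] -36.20815742573125 [[-0.0009 -0.0026]
 [ 0.0008 -0.0031]
 [ 0.0015  0.002 ]
 [-0.0001  0.0035]
 [-0.0019 -0.0009]
 [-0.0026 -0.0001]
 [ 0.0009  0.0009]
 [ 0.0023  0.0004]]
tops [(np.int32(0), np.int32(0), np.int32(100), np.int32(85), np.int32(7846)), (np.int32(24), np.int32(7), np.int32(6), np.int32(5), np.int32(20)), (np.int32(33), np.int32(13), np.int32(16), np.int32(12), np.int32(58)), (np.int32(11), np.int32(26), np.int32(6), np.int32(5), np.int32(18)), (np.int32(36), np.int3
[... 1009 characters left out ...]
0]), array([-0.1  , -0.094, -0.088, -0.082, -0.076, -0.07 , -0.064, -0.058,
       -0.052, -0.046, -0.04 , -0.034, -0.028, -0.022, -0.016, -0.01 ,
       -0.004,  0.002,  0.008,  0.014,  0.02 ,  0.026,  0.032,  0.038,
        0.044,  0.05 ,  0.056])) [  1  42  29  44  44  22  55  65 125 100  43  36  32  16]
1 0.03323306140416477 0.22260592280613514 -0.12104530924937557 0.12649096040993882
-1 -0.03542888111376208 0.10896941986485816 -0.11950454069251776 0.1270863727454668
((134.42623901367188, 236.31149291992188), (47.983943939208984, 64.4614486694336), 5.19442892074585) [array([0.3874, 0.3981]), array([0.576 , 0.3865]), array([0.5594, 0.2435]), array([0.3712, 0.2586])] [0.4726 0.3245 0.015 ]
```

```bash
cat >> h.py <<'E'
TH=np.radians(-36.35); C0=np.array([0.5876,-0.2843])
RR=np.array([[np.cos(TH),-np.sin(TH)],[np.sin(TH),np.cos(TH)]])
C0=C0+RR@np.array([0,.0025])
def rk(x,y): return C0+RR@np.array([x,y])
def inrk(P): return RR.T@(np.asarray(P)[:2]-C0)
def go(x,y,z,yaw,at=None):
    s=monitor.sense()
    Rm=R.from_euler('xyz',s["orientation"]); p=np.array(s["tool_pos"])
    D=R.from_euler('xyz',[np.pi,0,np.radians(yaw)])
    rv=(Rm.inv()*D).as_rotvec(degrees=True)
    sh=D.inv().apply(np.array([x,y,z])-p)*100
    print("t",round(s["time_s"],2),"tcp",p.round(4),"rotvec",rv.round(2),"then shift(cm)",sh.round(2),"w",round(s["width"],4),"g",round(s["grip_force"],1),"F",np.round(s["ft_force"],1))
E
python3 - <<'E'
from m import *
z=np.load("top0.npz");p,d=z["p"],z["d"];i=optics.camera_info("top");C=cloud(d,i)
print("knob rk",inrk([.524,-.2333]),"C0",C0)
hsv=cv2.cvtColor(p,cv2.COLOR_BGR2HSV)[150:235,285:385].reshape(-1,3);c=C[150:235,285:385].reshape(-1,3)
w=c[(hsv[:,2]<70)&(c[:,2]>.052)&(c[:,2]<.07)]; r=(w[:,:2]-C0)@RR; print("worn rk",r.mean(0),np.percentile(r,[2,98],axis=0),len(r))
k=rk(*inrk([.524,-.2333])); print(k); go(k[0],k[1],.14,np.degrees(TH))
E
```

```text
knob rk [-0.08145269  0.00087922] C0 [ 0.58908179 -0.28228647]
worn rk [0.00013223 0.03455112] [[-0.02249844  0.01937865]
 [ 0.02284369  0.04882063]] 166
[ 0.524  -0.2333]
t 0.1 tcp [ 0.1862 -0.5961  0.226 ] rotvec [-7.00e-02  5.00e-02  5.37e+01] then shift(cm) [  5.7  -49.25   8.6 ] w 0.0919 g 0.0 F [-0.2 -0.4  0.1]
```

play_rows --moves '[[[0,0,9,0,0,0.5,0],[0,0,9,0,0,0.5,0],[0,0,9,0,0,0.5,0],[0,0,9,0,0,0.5,0],[0,0,9,0,0,0.5,0],[0,0,8.7,0,0,0.5,0],[0,0,0,1,-5,0,0],[0,0,0,1,-5,0,0],[0,0,0,1,-5,0,0],[0,0,0,1,-5,0,0],[0,0,0,1,-5,0,0],[0,0,0,0,-5,0,0]]]'

```text
time_s: 1.6
tool_pos: [0.4058, -0.3832, 0.1964]
orientation: [-3.142, 0.0, -0.634]
ft_force: [1.6, -0.3, -0.1]
width: 0.0916
grip_force: 0.0
```

```bash
python3 -c "
from h import *
go(.524,-.2333,.04,-36.35);print(monitor.sense()['q'].round(2))"
```

```text
t 1.6 tcp [ 0.4058 -0.3832  0.1964] rotvec [-0.    0.01  0.02] then shift(cm) [  0.63 -19.08  15.64] w 0.0916 g 0.0 F [ 1.6 -0.3 -0.1]
[ 0.54  0.35  0.16  1.79 -0.07  1.   -1.48]
```

play_rows --moves '[[[0,0,0,0.6,-4.7,3,0],[0,0,0,0,-4.7,3,0],[0,0,0,0,-4.7,0,0],[0,0,0,0,-4.9,0,0],[0,0,0,0,0,4,0.3],[0,0,0,0,0,3.6,0.5],[0,0,0,0,0,2,0.6],[0,0,0,0,0,0,1],[0,0,0,0,0,0,1],[0,0,0,0,0,0,1],[0,0,0,0,0,0,1],[0,0,0,0,0,0,1]]]'

```text
time_s: 3.1
tool_pos: [0.5243, -0.2327, 0.0415]
orientation: [-3.138, -0.002, -0.633]
ft_force: [1.4, 1.9, -0.2]
width: 0.0176
grip_force: 30.0
```

```bash
python3 -c "
from h import *
go(.524,-.2333,.04,-36.35);print(inrk(monitor.sense()['tool_pos']))"
```

```text
t 3.1 tcp [ 0.5243 -0.2327  0.0415] rotvec [-0.22 -0.1   0.11] then shift(cm) [0.01 0.07 0.15] w 0.0176 g 30.0 F [ 1.4  1.9 -0.2]
[-0.08154942  0.00154805]
```

play_rows --moves '[[[0,0,0,0,-0.6,0,1],[0,0,0,0,-0.6,0,1],[0,0,0,0,-0.6,0,1],[0,0,0,0,-0.4,0,1],[0,0,0,0,-0.3,0,1],[0,0,0,0,0,0,1],[0,0,0,0,0,0,1]]]'

```text
time_s: 3.98
tool_pos: [0.5373, -0.2151, 0.0414]
orientation: [-3.141, -0.001, -0.635]
ft_force: [-1.4, 0.8, 6.7]
width: 0.0171
grip_force: 30.0
```

```bash
python3 -c "
from h import *
go(.524,-.2333,.04,-36.35);print(inrk(monitor.sense()['tool_pos']))"
```

```text
t 3.98 tcp [ 0.5373 -0.2151  0.0414] rotvec [-0.02 -0.06 -0.01] then shift(cm) [0.01 2.26 0.14] w 0.0171 g 30.0 F [-1.4  0.8  6.7]
[-0.08157219  0.02344751]
```

play_rows --moves '[[[0,0,0,0,-0.3,0,1],[0,0,0,0,-0.2,0,1],[0,0,0,0,0,0,1],[0,0,0,0,0,0,1]]]'

```text
time_s: 4.47
tool_pos: [0.5386, -0.2133, 0.0413]
orientation: [3.139, -0.0, -0.637]
ft_force: [-5.7, -5.0, 8.4]
width: 0.0173
grip_force: 30.0
```

```bash
python3 -c "
from h import *
go(.524,-.2333,.04,-36.35);print(inrk(monitor.sense()['tool_pos']))"
```

```text
t 4.47 tcp [ 0.5386 -0.2133  0.0413] rotvec [ 0.14 -0.03 -0.13] then shift(cm) [0.01 2.48 0.13] w 0.0173 g 30.0 F [-5.7 -5.   8.4]
[-0.08159568  0.02565716]
```

play_rows --moves '[[[0,0,0,0,0.3,0,0.7],[0,0,0,0,0,0,0.6],[0,0,0,0,0,0,0.5],[0,0,0,0,0,-4,0.4],[0,0,0,0,0,-4,0.3],[0,0,0,4.1,-0.6,0,0.2],[0,0,0,4.1,-0.6,0,0.2],[0,0,0,0,0,0,0.2],[0,0,0,0,0,0,0.2]]]'

```text
time_s: 5.6
tool_pos: [0.6104, -0.2518, 0.1201]
orientation: [3.141, 0.002, -0.634]
ft_force: [-0.7, -0.0, -0.5]
width: 0.0735
grip_force: 0.0
```

```bash
sed -i 's/\[0,.0025\]/[0,.0040]/' h.py
python3 - <<'E'
from m import *
g=rk(0,.033);go(*g,.027,-36.35)
p,d,i=cam("top");cv2.imwrite("pics/top1.png",cv2.resize(p[130:280,160:400],None,fx=3.3,fy=3.3,interpolation=cv2.INTER_CUBIC))
E
```

```text
t 5.6 tcp [ 0.6104 -0.2518  0.1201] rotvec [0.02 0.09 0.01] then shift(cm) [0.09 0.27 9.31] w 0.0735 g 0.0 F [-0.7 -0.  -0.5]
```

View pics/top1.png

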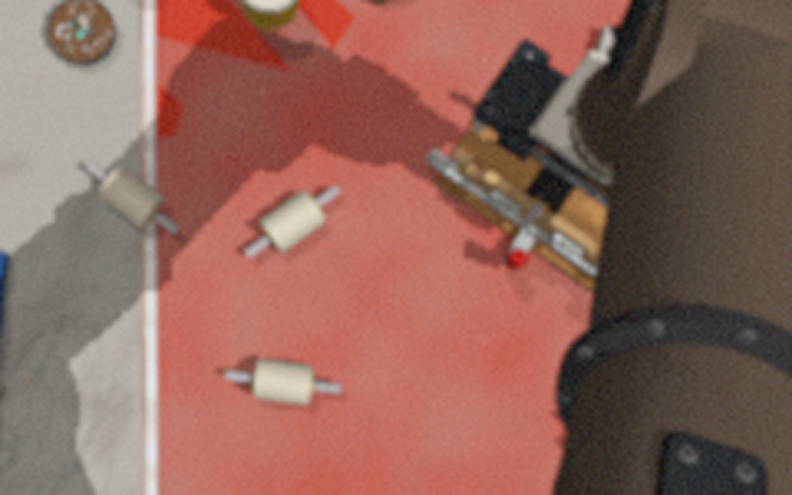

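The knob has shifted +y with the keeper open, and the rollers haven't moved. Next I grasp the worn roller.

play_rows --moves '[[[0,0,0,0.1,0.3,2,0.2],[0,0,0,0,0,3,0.2],[0,0,0,0,0,2.5,0.2],[0,0,0,0,0,1.8,0.2],[0,0,0,0,0,0,0.5],[0,0,0,0,0,0,1],[0,0,0,0,0,0,1],[0,0,0,0,0,0,1],[0,0,0,0,0,0,1]]]'

```text
time_s: 6.78
tool_pos: [0.6105, -0.2555, 0.0283]
orientation: [-3.141, -0.001, -0.635]
ft_force: [-0.4, 0.6, 3.7]
width: 0.0358
grip_force: 30.0
```

Run:
```python
from m import *
print(inrk(monitor.sense()['tool_pos']));go(.4726,.3245+.0,.15,-4)
```

```text
[0.00135852 0.03273925]
t 6.78 tcp [ 0.6105 -0.2555  0.0283] rotvec [ -0.    -0.06 -32.36] then shift(cm) [-17.8  -56.9  -12.17] w 0.0358 g 30.0 F [-0.4  0.6  3.7]
```

play_rows --moves '[[[0,0,0,0,0,-2,1],[0,0,0,0,0,-4,1],[0,0,0,0,0,-3,1],[0,0,-10,0,0,0,1],[0,0,-10,0,0,0,1],[0,0,-10,0,0,0,1],[0,0,-10,0,0,0,1],[0,0,-10,0,0,0,1],[0,0,-10,0,0,0,1],[0,0,-10,0,0,0,1],[0,0,-10,0,0,0,1],[0,0,-10,0,0,0,1]]]'

```text
time_s: 8.28
tool_pos: [0.61, -0.2558, 0.119]
orientation: [3.141, 0.001, 0.942]
ft_force: [0.1, 0.2, -1.4]
width: 0.0354
grip_force: 30.0
```

```bash
cat >> m.py <<'E'
def tray(p,d,i):
    C=cloud(d,i);m=cv2.inRange(cv2.cvtColor(p,cv2.COLOR_BGR2HSV),(100,120,40),(130,255,255)); n,l,s,c=cv2.connectedComponentsWithStats(m); k=1+np.argmax(s[1:,4])
    px=cv2.minAreaRect(np.argwhere(l==k)[:,::-1].astype(np.float32)); q=C[l==k]; q=q[np.abs(q[:,2])<.03]
    print("tray",[ray(a,b,.024,i)[:2].round(3) for a,b in cv2.boxPoints(px)],ray(*px[0],.015,i).round(4),cv2.minAreaRect(q[:,:2].astype(np.float32)))
E
python3 - <<'E'
from m import *
tray(*cam("top")); go(.517,.318,.12,85)
E
```

```text
tray [array([0.388, 0.398]), array([0.576, 0.385]), array([0.559, 0.242]), array([0.371, 0.258])] [0.4725 0.3236 0.015 ] ((0.4738060235977173, 0.3222924470901489), (0.1387879103422165, 0.18545062839984894), 85.82384490966797)
t 8.32 tcp [ 0.6099 -0.2561  0.1189] rotvec [  0.04   0.07 -30.59] then shift(cm) [ 56.38 -14.26  -0.11] w 0.0356 g 30.0 F [ 0.8 -0.6 -0.6]
```

play_rows --moves '[[[0,0,-10.2,0,0,0,1],[0,0,-10.2,0,0,0,1],[0,0,-10.2,0,0,0,1],[0,0,0,4,-1,0,1],[0,0,0,5.5,-1.4,0,1],[0,0,0,5.5,-1.4,0,1],[0,0,0,5.5,-1.4,0,1],[0,0,0,5.5,-1.4,0,1],[0,0,0,5.5,-1.4,0,1],[0,0,0,5.5,-1.4,0,1],[0,0,0,5.5,-1.4,0,1],[0,0,0,5.5,-1.4,0,1]]]'

```text
time_s: 9.82
tool_pos: [0.5369, 0.2358, 0.1188]
orientation: [3.14, 0.0, 1.467]
ft_force: [1.4, 1.0, -1.6]
width: 0.035
grip_force: 30.0
```

Run:
```python
from m import *
go(.518,.319,.012,85.6)
```

```text
t 9.82 tcp [0.5369 0.2358 0.1188] rotvec [ 0.08  0.03 -1.58] then shift(cm) [ 8.15 -2.52 10.68] w 0.035 g 30.0 F [ 1.4  1.  -1.6]
```

play_rows --moves '[[[0,0,-1.6,4,-1.2,1,1],[0,0,0,4,-1.2,2,1],[0,0,0,0,0,3,1],[0,0,0,0,0,3,1],[0,0,0,0,0,1.5,1],[0,0,0,0,0,0.6,1],[0,0,0,0,0,0,1],[0,0,0,0,0,0,1]]]'

```text
time_s: 10.82
tool_pos: [0.5206, 0.3165, 0.0077]
orientation: [3.14, -0.001, 1.497]
ft_force: [-0.6, -0.0, -1.1]
width: 0.0352
grip_force: 30.0
```

Run:
```python
from m import *
go(.518,.319,.006,85.6)
p,d,i=cam("scene");cv2.imwrite("pics/s2.png",cv2.resize(p[160:370,60:300],None,fx=2.5,fy=2.5))
```

```text
t 10.82 tcp [0.5206 0.3165 0.0077] rotvec [ 0.08 -0.05  0.2 ] then shift(cm) [ 0.23 -0.28  0.17] w 0.0352 g 30.0 F [-0.6 -0.  -1.1]
```

View pics/s2.png

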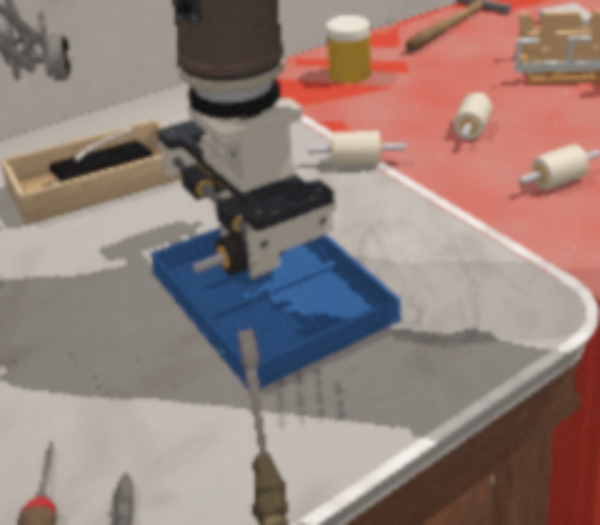

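play_rows --moves '[[[0,0,0,0.2,-0.2,0.1,1],[0,0,0,0,0,0,1],[0,0,0,0,0,0,0.56],[0,0,0,0,0,0,0.54],[0,0,0,0,0,0,0.52],[0,0,0,0,0,0,0.52],[0,0,0,0,0,-2,0.52],[0,0,0,0,0,-4,0.5],[0,0,0,0,0,-4,0.4],[0,0,8.4,0,0,0,0.3],[0,0,8.4,0,0,0,0.2],[0,0,8.4,0,0,0,0.2]]]'

```text
time_s: 12.38
tool_pos: [0.5175, 0.3189, 0.107]
orientation: [-3.141, -0.001, 1.054]
ft_force: [0.3, -0.1, 0.1]
width: 0.0725
grip_force: 0.0
```

Run:
```python
from m import *
go(.6068,.1302,.003,52)
```

```text
t 12.38 tcp [0.5175 0.3189 0.107 ] rotvec [-0.03 -0.05  8.4 ] then shift(cm) [-9.37 18.65 10.4 ] w 0.0725 g 0.0 F [ 0.3 -0.1  0.1]
```

play_rows --moves '[[[0,0,8.4,0,0,0,0.1],[0,0,0,-1.9,3.7,0,0.1],[0,0,0,-1.9,3.7,0,0.1],[0,0,0,-1.9,3.7,0,0.1],[0,0,0,-1.9,3.7,0,0.1],[0,0,0,-1.8,3.85,2,0.1],[0,0,0,0,0,4,0.1],[0,0,0,0,0,3,0.1],[0,0,0,0,0,1.4,0.1],[0,0,0,0,0,0,0.1]]]'

```text
time_s: 13.62
tool_pos: [0.6077, 0.1305, 0.0026]
orientation: [-3.141, -0.0, 0.913]
ft_force: [1.2, 0.3, 0.2]
width: 0.0824
grip_force: 0.0
```

Run:
```python
from m import *
go(.6068,.1302,.003,52)
```

```text
t 13.62 tcp [0.6077 0.1305 0.0026] rotvec [-0.02 -0.01  0.28] then shift(cm) [-0.08 -0.05 -0.04] w 0.0824 g 0.0 F [1.2 0.3 0.2]
```

play_rows --moves '[[[0,0,0,0,0,0,0.5],[0,0,0,0,0,0,1],[0,0,0,0,0,0,1],[0,0,0,0,0,0,1],[0,0,0,0,0,0,1],[0,0,0,0,0,-3,1],[0,0,0,0,0,-4,1],[0,0,0,0,0,-4,1],[0,0,9.5,0,0,0,1],[0,0,9.5,0,0,0,1],[0,0,9.5,0,0,0,1],[0,0,9.5,0,0,0,1]]]'

```text
time_s: 15.12
tool_pos: [0.6077, 0.1296, 0.1115]
orientation: [3.141, 0.0, 0.243]
ft_force: [-0.7, -0.5, -0.8]
width: 0.0352
grip_force: 30.0
```

Run:
```python
from m import *
go(*rk(0,.099),.11,-36.35); tray(*cam("top"))
```

```text
t 15.12 tcp [0.6077 0.1296 0.1115] rotvec [2.000e-02 2.000e-02 5.027e+01] then shift(cm) [22.91 24.23  0.15] w 0.0352 g 30.0 F [-0.7 -0.5 -0.8]
tray [array([0.387, 0.397]), array([0.576, 0.383]), array([0.559, 0.257]), array([0.371, 0.274])] [0.4725 0.3306 0.015 ] ((0.4742305278778076, 0.3322177529335022), (0.11869873106479645, 0.1860182285308838), 85.57964324951172)
```

play_rows --moves '[[[0,0,10.05,0,0,0,1],[0,0,10.05,0,0,0,1],[0,0,10.05,0,0,0,1],[0,0,10.05,0,0,0,1],[0,0,10.05,0,0,0,1],[0,0,0,3.3,3.5,0,1],[0,0,0,3.3,3.5,0,1],[0,0,0,3.3,3.5,0,1],[0,0,0,3.3,3.5,0,1],[0,0,0,3.3,3.5,0,1],[0,0,0,3.3,3.5,0,1],[0,0,0,3.1,3.2,0,1]]]'

```text
time_s: 16.68
tool_pos: [0.6507, -0.2025, 0.1115]
orientation: [3.141, 0.0, -0.626]
ft_force: [0.3, 0.9, -0.9]
width: 0.0351
grip_force: 30.0
```

Run:
```python
from m import *
go(*rk(0.001,.0987),.09,-36.4)
p,d,i=cam("scene");cv2.imwrite("pics/s3.png",cv2.resize(p[110:220,220:400],None,fx=4.4,fy=4.4,interpolation=cv2.INTER_CUBIC))
```

```text
t 16.68 tcp [ 0.6507 -0.2025  0.1115] rotvec [0.02 0.02 0.53] then shift(cm) [-0.13  0.06  2.15] w 0.0351 g 30.0 F [ 0.3  0.9 -0.9]
```

View pics/s3.png

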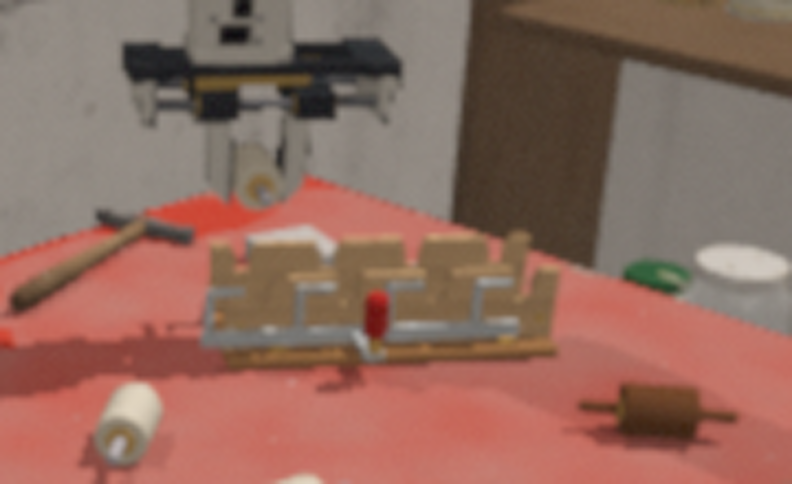

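play_rows --moves '[[[0,0,0.5,-0.1,0.05,1,1],[0,0,0,0,0,2,1],[0,0,0,0,0,2,1],[0,0,0,0,0,1.5,1],[0,0,0,0,0,1,1],[0,0,0,0,0,0.5,1],[0,0,0,0,0,0,1],[0,0,0,0,0,0,1]]]'

```text
time_s: 17.73
tool_pos: [0.6499, -0.2006, 0.0321]
orientation: [3.142, -0.0, -0.637]
ft_force: [-1.6, -1.0, -1.9]
width: 0.0354
grip_force: 30.0
```

Run:
```python
from m import *
go(*rk(0.001,.0987),.029,-36.4)
```

```text
t 17.73 tcp [ 0.6499 -0.2006  0.0321] rotvec [ 0.   -0.02 -0.11] then shift(cm) [0.05 0.16 0.31] w 0.0354 g 30.0 F [-1.6 -1.  -1.9]
```

play_rows --moves '[[[0,0,0,0,0.1,0.2,1],[0,0,0,0,0,0,1],[0,0,0,0,0,0,0.58],[0,0,0,0,0,0,0.54],[0,0,0,0,0,0,0.52],[0,0,0,0,0,0,0.52],[0,0,0,0,0,-2,0.52],[0,0,0,0,0,-4,0.5],[0,0,0,0,0,-3,0.3],[0,0,0,-4,-5,0,0.1],[0,0,0,-4,-5,0,0.1],[0,0,0,0,-6,0,0.1]]]'

```text
time_s: 19.23
tool_pos: [0.6786, -0.0256, 0.1216]
orientation: [-3.141, 0.001, -0.637]
ft_force: [0.9, -0.3, -0.1]
width: 0.0806
grip_force: 0.0
```

Run:
```python
from m import *
p,d,i=cam("top");C=cloud(d,i)
c=C[150:235,285:385].reshape(-1,3);pp=p[150:235,285:385].reshape(-1,3).astype(int)
r=(c[:,:2]-C0)@RR; m=(abs(r[:,0])<.026)&(c[:,2]>.03)&(c[:,2]<.08)&(r[:,1]>.07)&(r[:,1]<.13)
print("seat",r[m].mean(0),np.percentile(c[m,2],98),np.ptp(r[m],axis=0),m.sum())
print(felt(p,d,i,(228,268,180,213)),felt(p,d,i,(222,270,232,258)))
go(.581,-.0162,.003,-55)
cv2.imwrite("pics/t3.png",cv2.resize(p[130:280,160:400],None,fx=3.3,fy=3.3,interpolation=cv2.INTER_CUBIC))
```

```text
seat [-0.00183261  0.09880545] 0.06546824102552132 [0.05100642 0.03601711] 214Traceback (most recent call last):
  File "<stdin>", line 6, in <module>
  File "m.py", line 16, in felt
    n,l,s,c=cv2.connectedComponentsWithStats(m); k=1+np.argmax(s[1:,4]); q=C[v0:v1,u0:u1][l==k]
                                                     ~~~~~~~~~^^^^^^^^^
    return _wrapfunc(a, 'argmax', axis=axis, out=out, **kwds)
    return bound(*args, **kwds)
ValueError: attempt to get argmax of an empty sequence
```

Run:
```python
from m import *
go(.581,-.0162,.003,-55); print(monitor.sense()['q'].round(2))
```

```text
t 19.27 tcp [ 0.6844 -0.0152  0.1217] rotvec [-0.45  0.09 19.03] then shift(cm) [-5.85  8.53 11.87] w 0.0815 g 0.0 F [4.8 7.9 0.4]
[-0.11  0.62  0.09  1.54 -0.07  0.98 -2.2 ]
```

play_rows --moves '[[[0,0,9.5,0,0,0,0.1],[0,0,9.5,0,0,0,0.1],[0,0,0,-2,2.8,0,0.1],[0,0,0,-2,2.8,0,0.1],[0,0,0,-1.9,2.9,0,0.1],[0,0,0,0,0,3,0.1],[0,0,0,0,0,2,0.1],[0,0,0,0,0,0,0.1],[0,0,0,0,0,0,0.1]]]'

```text
time_s: 20.4
tool_pos: [0.5776, -0.0277, 0.0711]
orientation: [-3.14, -0.001, -0.969]
ft_force: [0.4, -0.1, 0.6]
width: 0.0827
grip_force: 0.0
```

Run:
```python
from m import *
go(.581,-.0162,.003,-55); print(monitor.sense()['q'].round(2))
p,d,i=cam("scene");cv2.imwrite("pics/s4.png",cv2.resize(p[110:260,160:400],None,fx=3.3,fy=3.3,interpolation=cv2.INTER_CUBIC))
```

```text
t 20.4 tcp [ 0.5776 -0.0277  0.0711] rotvec [-0.08 -0.05 -0.52] then shift(cm) [-0.75 -0.94  6.81] w 0.0827 g 0.0 F [ 0.4 -0.1  0.6]
[-0.16  0.53  0.16  1.87 -0.12  0.75 -2.47]
```

View pics/s4.png

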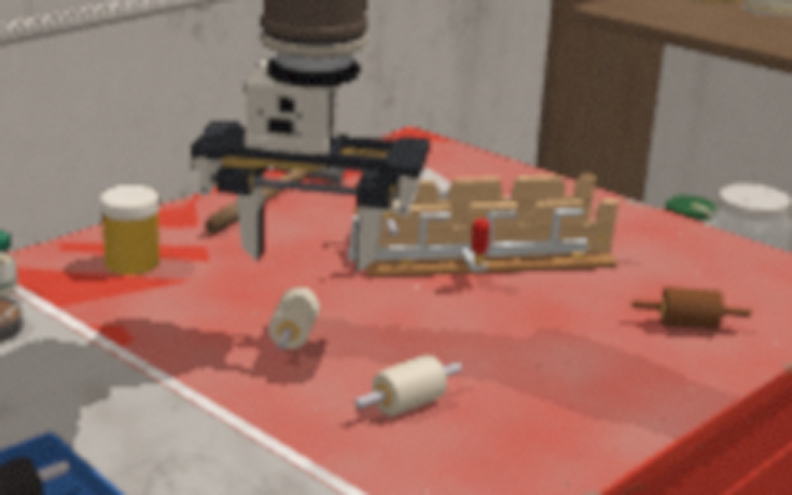

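play_rows --moves '[[[0,0,-0.5,-0.75,-0.95,0,0.1],[0,0,0,0,0,2,0.1],[0,0,0,0,0,3,0.1],[0,0,0,0,0,1.75,0.1],[0,0,0,0,0,0,0.1],[0,0,0,0,0,0,0.5],[0,0,0,0,0,0,1],[0,0,0,0,0,0,1],[0,0,0,0,0,0,1],[0,0,0,0,0,-3,1],[0,0,0,0,0,-4,1],[0,0,0,0,0,-4,1]]]'

```text
time_s: 21.95
tool_pos: [0.58, -0.016, 0.1133]
orientation: [3.141, 0.0, -0.96]
ft_force: [1.4, 0.5, 0.6]
width: 0.0173
grip_force: 0.0
```

Run:
```python
from m import *
go(*rk(0.001,-.0335),.112,-36.4)
```

```text
t 21.95 tcp [ 0.58   -0.016   0.1133] rotvec [  0.02   0.02 -18.61] then shift(cm) [16.63 24.09  0.13] w 0.0173 g 0.0 F [1.4 0.5 0.6]
```

play_rows --moves '[[[0,0,0,2,5,-1,0],[0,0,0,3,5,0,0],[0,0,0,3,5,0,0],[0,0,0,0,0,0,0],[0,0,0,0,0,0,0]]]'

```text
time_s: 22.58
tool_pos: [0.5034, -0.1674, 0.1223]
orientation: [-3.141, 0.0, -0.961]
ft_force: [0.6, 0.2, 1.0]
width: 0.0627
grip_force: 0.0
```

Run:
```python
from m import *
p,d,i=cam("top");cv2.imwrite("pics/t5.png",cv2.resize(p[100:300,100:400],None,fx=2.66,fy=2.66,interpolation=cv2.INTER_CUBIC)); np.savez("t5.npz",p=p,d=d)
s=monitor.sense();print(s['time_s'],s['width'])
```

```text
22.625 0.06654795106084588
```

View pics/t5.png

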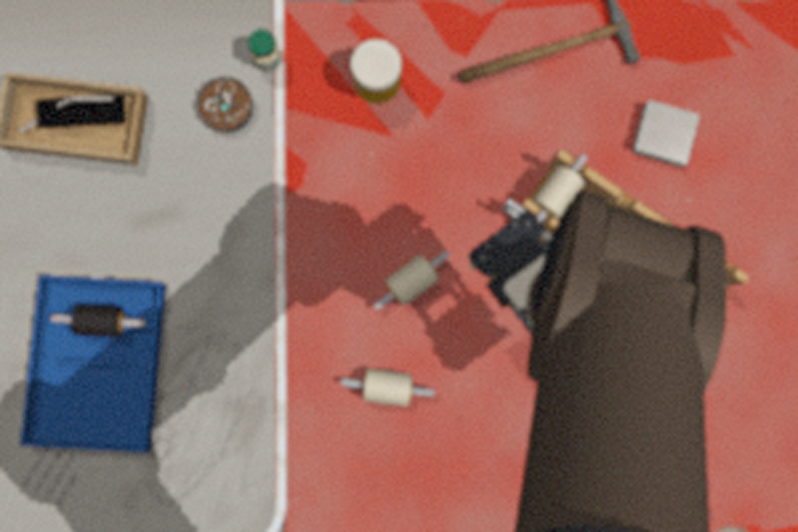

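The dropped roller is now at crop (412,280), about 2 cm from where it started. The worn roller lies in the tray and a new one is seated in the upper slot.

Run:
```python
from m import *
z=np.load("t5.npz");p,d=z["p"],z["d"];i=optics.camera_info("top")
b=(236,274,190,222)
print(felt(p,d,i,b)); print(rollers(p,d,i,[b])[0]); print(felt(p,d,i,(222,270,232,258)))
go(.56,-.03,.12,-55)
```

```text
(((0.5558626055717468, -0.03419556841254234), (0.03226719796657562, 0.05337301641702652), 36.1733512878418), array([ 0.55561784, -0.03483332]), np.int32(182))
(array([ 0.55591758, -0.03479725]), np.float64(125.4081610510971), array([0.03510032, 0.1020707 ]), array([ 0.55598284, -0.0350167 ]), np.float64(0.03662243844361306))
(((0.43650537729263306, -0.0048859454691410065), (0.05213521420955658, 0.034361179918050766), 82.97640991210938), array([ 0.43626177, -0.00491079]), np.int32(193))
t 22.62 tcp [ 0.5038 -0.1665  0.1223] rotvec [-0.03  0.01  0.06] then shift(cm) [ -7.96 -12.43   0.23] w 0.0665 g 0.0 F [ 1.6  0.  -0.2]
```

Run:
```python
from m import *
p,d,i=cam("top");b=(236,274,190,222);print(rollers(p,d,i,[b])[0])
go(.5559,-.0349,.003,-54.8)
```

```text
(array([ 0.56668503, -0.02680628]), np.float64(126.21774752452912), array([0.06186041, 0.10192179]), array([ 0.55568515, -0.03460142]), np.float64(0.03623165518319037))
t 22.68 tcp [ 0.5039 -0.1661  0.1222] rotvec [-0.03  0.02 -0.09] then shift(cm) [ -7.73 -11.81  11.92] w 0.0708 g 0.0 F [-0.2  0.8  0.3]
```

Still. I'll approach, close, and check before lifting.

play_rows --moves '[[[0,0,0,-2.6,-4,0,0],[0,0,0,-2.6,-4,0,0],[0,0,0,-2.5,-3.8,0,0],[0,0,0,0,0,3,0],[0,0,0,0,0,4,0],[0,0,0,0,0,3,0],[0,0,0,0,0,1.9,0],[0,0,0,0,0,0,0]]]'

```text
time_s: 23.68
tool_pos: [0.5555, -0.035, 0.002]
orientation: [3.14, 0.001, -0.957]
ft_force: [-0.3, 0.8, -0.6]
width: 0.092
grip_force: 0.0
```

Run:
```python
from m import *
go(.5559,-.0349,.003,-54.8)
p,d,i=cam("scene");cv2.imwrite("pics/s6.png",cv2.resize(p[140:250,200:350],None,fx=5,fy=5,interpolation=cv2.INTER_CUBIC))
```

```text
t 23.68 tcp [ 0.5555 -0.035   0.002 ] rotvec [ 0.07  0.08 -0.06] then shift(cm) [ 0.01 -0.04 -0.1 ] w 0.092 g 0.0 F [-0.3  0.8 -0.6]
```

View pics/s6.png

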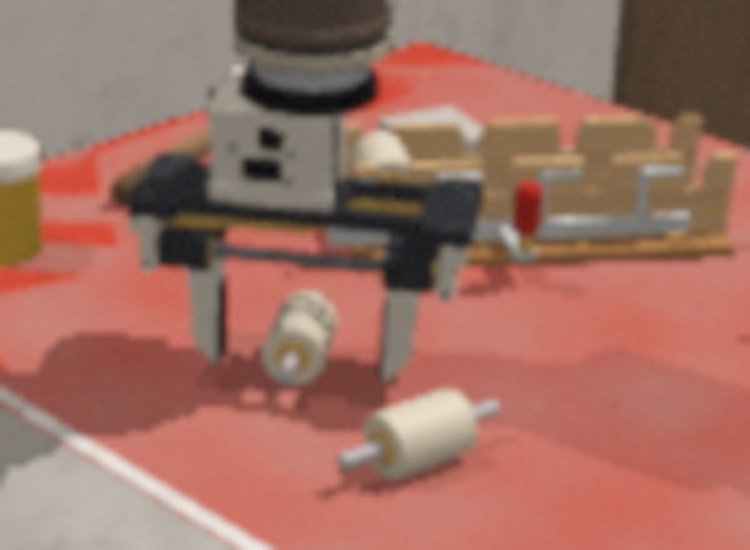

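The roller sits between the open fingers, so I'll close.

play_rows --moves '[[[0,0,0,0,0,0,0.4],[0,0,0,0,0,0,1],[0,0,0,0,0,0,1],[0,0,0,0,0,0,1],[0,0,0,0,0,0,1],[0,0,0,0,0,0,1]]]'

```text
time_s: 24.48
tool_pos: [0.5559, -0.0368, 0.0033]
orientation: [-3.141, -0.0, -0.96]
ft_force: [0.6, -0.4, -0.0]
width: 0.0366
grip_force: 0.0
```

play_rows --moves '[[[0,0,0,0,0,0,1],[0,0,0,0,0,0,1]]]'

```text
time_s: 24.72
tool_pos: [0.5558, -0.0368, 0.0032]
orientation: [-3.142, -0.0, -0.96]
ft_force: [-0.9, 0.5, 0.0]
width: 0.0351
grip_force: 30.0
```

Run:
```python
from m import *
go(*rk(0.001,-.0335),.112,-36.4)
```

```text
t 24.73 tcp [ 0.5558 -0.0368  0.0032] rotvec [ -0.   -0.  -18.6] then shift(cm) [ 17.35  20.99 -10.88] w 0.0351 g 30.0 F [-0.9  0.5  0. ]
```

play_rows --moves '[[[0,0,0,0,0,-3,1],[0,0,0,0,0,-4,1],[0,0,-9.3,0,0,-3.9,1],[0,0,-9.3,0,0,0,1],[0,0,0,3.4,4.2,0,1],[0,0,0,3.5,4.2,0,1],[0,0,0,3.5,4.2,0,1],[0,0,0,3.5,4.2,0,1],[0,0,0,3.5,4.2,0,1],[0,0,0,0,0,0,1],[0,0,0,0,0,0,1]]]'

```text
time_s: 26.1
tool_pos: [0.5709, -0.3086, 0.1117]
orientation: [-3.141, 0.001, -0.636]
ft_force: [0.4, 0.7, -0.3]
width: 0.0353
grip_force: 30.0
```

Run:
```python
from m import *
go(*rk(0.0015,-.0333),.032,-36.4)
```

```text
t 26.1 tcp [ 0.5709 -0.3086  0.1117] rotvec [-0.02  0.07 -0.03] then shift(cm) [ 0.06 -0.02  7.97] w 0.0353 g 30.0 F [ 0.4  0.7 -0.3]
```

Aligned. I'll lower, release and retreat toward roller 3.

play_rows --moves '[[[0,0,0,0,0,2,1],[0,0,0,0,0,3,1],[0,0,0,0,0,2,1],[0,0,0,0,0,1,1],[0,0,0,0,0,0.2,1],[0,0,0,0,0,0,1],[0,0,0,0,0,0,1]]]'

```text
time_s: 26.98
tool_pos: [0.5717, -0.3085, 0.031]
orientation: [-3.141, -0.0, -0.635]
ft_force: [-2.6, 2.3, 5.0]
width: 0.0353
grip_force: 30.0
```

Run:
```python
from m import *
go(*rk(0.0015,-.0333),.029,-36.4)
```

```text
t 26.98 tcp [ 0.5717 -0.3085  0.031 ] rotvec [-0.04 -0.02  0.03] then shift(cm) [0.   0.04 0.2 ] w 0.0353 g 30.0 F [-2.6  2.3  5. ]
```

play_rows --moves '[[[0,0,0,0,0,0,0.58],[0,0,0,0,0,0,0.54],[0,0,0,0,0,0,0.52],[0,0,0,0,0,0,0.52],[0,0,0,0,0,-2,0.52],[0,0,0,0,0,-4,0.5],[0,0,0,0,0,-3,0.3],[0,0,-10,0,0,0,0.1],[0,0,-10,0,0,0,0.1],[0,0,-10,0,0,0,0.1],[0,0,-10,0,0,0,0.1],[0,0,-10,0,0,0,0.1]]]'

```text
time_s: 28.48
tool_pos: [0.5715, -0.3095, 0.1219]
orientation: [3.14, -0.001, 0.243]
ft_force: [-0.9, -0.9, 0.1]
width: 0.0825
grip_force: 0.0
```

Run:
```python
from m import *
p,d,i=cam("top");b=(222,270,232,258);print(rollers(p,d,i,[b])[0],felt(p,d,i,b))
go(.4363,-.0049,.003,82)
```

```text
(array([ 0.43649669, -0.00513647]), np.float64(81.63380870573474), array([0.0353795 , 0.10250311]), array([ 0.43579386, -0.00512167]), np.float64(0.037702324382808024)) (((0.4359571933746338, -0.006410218775272369), (0.05662490054965019, 0.033739909529685974), 81.48712921142578), array([ 0.43634984, -0.00519598]), np.int32(196))
t 28.52 tcp [ 0.5713 -0.3097  0.1218] rotvec [ 1.000e-01  2.000e-02 -6.763e+01] then shift(cm) [ 28.31 -17.61  11.88] w 0.0828 g 0.0 F [-0.1 -0.4 -0.2]
```

play_rows --moves '[[[0,0,-9.6,0,0,0,0.1],[0,0,-9.6,0,0,0,0.1],[0,0,-9.6,0,0,0,0.1],[0,0,-9.6,0,0,0,0.1],[0,0,-9.6,0,0,0,0.1],[0,0,-9.6,0,0,0,0.1],[0,0,-9.6,0,0,0,0.1],[0,0,0,4.6,-2.9,0,0.1],[0,0,0,4.6,-2.9,0,0.1],[0,0,0,4.6,-2.9,0,0.1],[0,0,0,4.6,-2.9,0,0.1],[0,0,0,4.6,-2.9,0,0.1]]]'

```text
time_s: 30.02
tool_pos: [0.4646, -0.0578, 0.1214]
orientation: [3.14, 0.001, 1.406]
ft_force: [0.8, 0.3, 0.3]
width: 0.0826
grip_force: 0.0
```

Run:
```python
from m import *
go(.4364,-.0051,.003,81.6)
```

```text
t 30.02 tcp [ 0.4646 -0.0578  0.1214] rotvec [ 0.11  0.04 -1.02] then shift(cm) [ 4.8  -3.55 11.84] w 0.0826 g 0.0 F [0.8 0.3 0.3]
```

play_rows --moves '[[[0,0,0,2.4,-1.7,2,0.1],[0,0,0,2.4,-1.7,3,0.1],[0,0,0,0,0,0,0.1],[0,0,0,0,0,0,0.1],[0,0,0,0,0,0,0.1]]]'

```text
time_s: 30.65
tool_pos: [0.4401, -0.0069, 0.0711]
orientation: [3.14, 0.0, 1.408]
ft_force: [0.5, 0.0, 0.5]
width: 0.0825
grip_force: 0.0
```

Run:
```python
from m import *
go(.4364,-.0051,.003,81.6)
```

```text
t 30.65 tcp [ 0.4401 -0.0069  0.0711] rotvec [ 0.11  0.01 -0.95] then shift(cm) [ 0.12 -0.4   6.81] w 0.0825 g 0.0 F [0.5 0.  0.5]
```

play_rows --moves '[[[0,0,-1,0.1,-0.4,1,0.1],[0,0,0,0,0,3,0.1],[0,0,0,0,0,2.75,0.1],[0,0,0,0,0,0,0.3],[0,0,0,0,0,0,0.6],[0,0,0,0,0,0,1],[0,0,0,0,0,0,1],[0,0,0,0,0,0,1],[0,0,0,0,0,0,1],[0,0,0,0,0,0,1],[0,0,0,0,0,0,1]]]'

```text
time_s: 32.02
tool_pos: [0.4354, -0.0045, 0.0028]
orientation: [3.141, 0.0, 1.428]
ft_force: [0.9, -1.4, 2.6]
width: 0.0353
grip_force: 30.0
```

Run:
```python
from m import *
go(*rk(0.001,-.0993),.112,-36.4)
```

```text
t 32.02 tcp [ 0.4354 -0.0045  0.0028] rotvec [ 2.0000e-02 -2.0000e-02  1.1819e+02] then shift(cm) [ 28.97  23.02 -10.92] w 0.0353 g 30.0 F [ 0.9 -1.4  2.6]
```

play_rows --moves '[[[0,0,0,0,0,-3,1],[0,0,9.85,0,0,-4,1],[0,0,9.85,0,0,-4,1],[0,0,9.85,0,0,0,1],[0,0,9.85,0,0,0,1],[0,0,9.85,0,0,0,1],[0,0,9.85,0,0,0,1],[0,0,9.85,0,0,0,1],[0,0,9.85,0,0,0,1],[0,0,9.85,0,0,0,1],[0,0,9.85,0,0,0,1],[0,0,9.85,0,0,0,1]]]'

```text
time_s: 33.52
tool_pos: [0.4346, -0.0043, 0.1124]
orientation: [3.141, 0.001, -0.469]
ft_force: [1.2, -0.2, -1.5]
width: 0.0352
grip_force: 30.0
```

Run:
```python
from m import *
go(*rk(0.001,-.0993),.112,-36.4); print(monitor.sense()['q'].round(2))
```

```text
t 33.52 tcp [ 0.4346 -0.0043  0.1124] rotvec [0.03 0.05 9.53] then shift(cm) [29.03 22.99  0.04] w 0.0352 g 30.0 F [ 1.2 -0.2 -1.5]
[-0.04  0.28 -0.08  2.15  0.04  0.71 -2.19]
```

play_rows --moves '[[[0,0,9.6,0,0,0,1],[0,0,0,3.6,2.9,0,1],[0,0,0,3.6,2.9,0,1],[0,0,0,3.6,2.9,0,1],[0,0,0,3.6,2.9,0,1],[0,0,0,3.6,2.9,0,1],[0,0,0,3.6,2.9,0,1],[0,0,0,3.6,2.9,0,1],[0,0,0,3.8,2.7,0,1],[0,0,0,0,0,0,1],[0,0,0,0,0,0,1]]]'

```text
time_s: 34.9
tool_pos: [0.5331, -0.3603, 0.1119]
orientation: [-3.141, 0.002, -0.631]
ft_force: [-0.9, 1.2, -2.1]
width: 0.0349
grip_force: 30.0
```

Run:
```python
from m import *
go(*rk(0.001,-.0993),.032,-36.4)
```

```text
t 34.9 tcp [ 0.5331 -0.3603  0.1119] rotvec [-0.02  0.12  0.25] then shift(cm) [-0.01  0.18  7.99] w 0.0349 g 30.0 F [-0.9  1.2 -2.1]
```

play_rows --moves '[[[0,0,0.2,0,0.15,2,1],[0,0,0,0,0,3,1],[0,0,0,0,0,2,1],[0,0,0,0,0,1,1],[0,0,0,0,0,0.2,1],[0,0,0,0,0,0,1],[0,0,0,0,0,0,1]]]'

```text
time_s: 35.78
tool_pos: [0.5333, -0.3628, 0.0315]
orientation: [3.142, -0.002, -0.635]
ft_force: [0.5, 0.7, -1.5]
width: 0.0352
grip_force: 30.0
```

Run:
```python
from m import *
go(*rk(0.001,-.0993),.029,-36.4)
```

```text
t 35.77 tcp [ 0.5333 -0.3628  0.0315] rotvec [ 0.   -0.09  0.05] then shift(cm) [-0.18 -0.01  0.25] w 0.0352 g 30.0 F [ 0.5  0.7 -1.5]
```

play_rows --moves '[[[0,0,0,0,0,0.2,1],[0,0,0,0,0,0,1],[0,0,0,0,0,0,0.58],[0,0,0,0,0,0,0.54],[0,0,0,0,0,0,0.52],[0,0,0,0,0,0,0.52],[0,0,0,0,0,-2,0.52],[0,0,0,0,0,-4,0.5],[0,0,0,0,0,-3,0.5],[0,0,0,-5,-3,0,0.5],[0,0,0,-5,-3,0,0.5],[0,0,0,-5,-3,0,0.5]]]'

```text
time_s: 37.28
tool_pos: [0.4651, -0.1996, 0.1202]
orientation: [-3.141, -0.002, -0.635]
ft_force: [1.2, 0.3, 0.1]
width: 0.0457
grip_force: 0.0
```

play_rows --moves '[[[0,0,0,-3,-5,0,0.5],[0,0,0,-3,-5,0,0.5],[0,0,0,-1,-6,0,0.5],[0,0,0,0,-6,0,0.5],[0,0,0,0,0,0,0.5],[0,0,0,0,0,0,0.5]]]'

```text
time_s: 38.02
tool_pos: [0.5394, 0.0174, 0.1195]
orientation: [3.142, -0.001, -0.634]
ft_force: [0.3, 0.3, -0.6]
width: 0.0461
grip_force: 0.0
```

Run:
```python
from m import *
p,d,i=cam("top");C=cloud(d,i)
c=C[150:240,285:395].reshape(-1,3);r=(c[:,:2]-C0)@RR
for y in(.099,-.033,-.099):
    m=(abs(r[:,0])<.027)&(c[:,2]>.035)&(c[:,2]<.08)&(abs(r[:,1]-y)<.025)
    t=m&(c[:,2]>.058); k=np.polyfit(r[t,0],c[t,2],1); k2=np.polyfit(r[m,0],r[m,1],1)
    print(y,r[m].mean(0),np.percentile(c[m,2],98),"tilt",k[0],"yaw",k2[0],m.sum())
tray(p,d,i); go(*rk(-.0805,.024),.04,-36.4)
cv2.imwrite("pics/t7.png",cv2.resize(p[130:300,100:400],None,fx=2.66,fy=2.66,interpolation=cv2.INTER_CUBIC))
```

```text
0.099 [-0.00232764  0.09885798] 0.06458892983255646 tilt 0.01977059475819259 yaw -0.003984504256109653 217
-0.033 [-0.00249809 -0.03203464] 0.06401135004653356 tilt 0.0017205750750958733 yaw 0.01667113480337802 219
-0.099 [-0.00209024 -0.09783212] 0.06453799959961304 tilt 0.007186157889442639 yaw 0.02329373307122807 226
tray [array([0.387, 0.398]), array([0.575, 0.386]), array([0.559, 0.244]), array([0.371, 0.258])] [0.4719 0.3245 0.015 ] ((0.4729320704936981, 0.3224160075187683), (0.13876332342624664, 0.18547607958316803), 85.191650390625)
t 38.08 tcp [0.5391 0.0165 0.1193] rotvec [ 0.03 -0.03 -0.02] then shift(cm) [13.71 18.54  7.93] w 0.0459 g 0.0 F [ 0.1 -0.  -0.4]
```

View pics/t7.png

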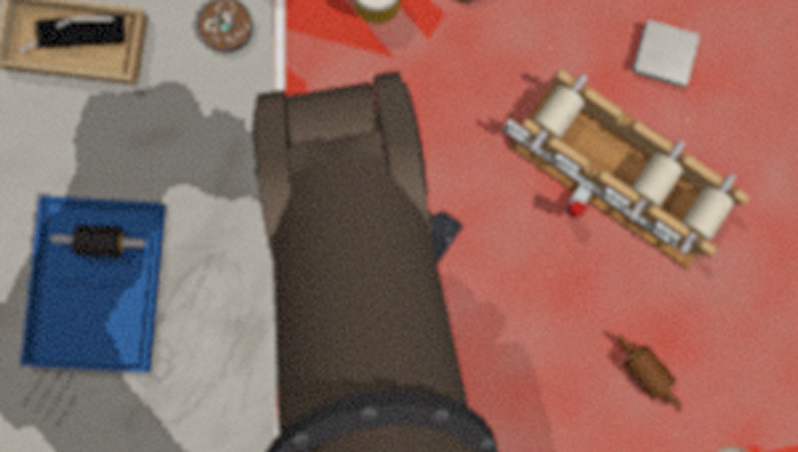

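All three are seated and the worn roller is in the tray, so I'll lock the keeper.

play_rows --moves '[[[0,0,0,3.4,4.6,0,0.3],[0,0,0,3.4,4.6,0,0.3],[0,0,0,3.4,4.6,0,0.3],[0,0,0,3.4,4.6,0,0.3],[0,0,0,0,0.1,1,0.3],[0,0,0,0,0,0,0.3],[0,0,0,0,0,0,0.3]]]'

```text
time_s: 38.95
tool_pos: [0.5391, -0.2108, 0.109]
orientation: [-3.141, 0.0, -0.633]
ft_force: [-0.1, -0.4, 0.4]
width: 0.0643
grip_force: 0.0
```

Run:
```python
from m import *
go(*rk(-.0805,.024),.041,-36.4)
```

```text
t 38.95 tcp [ 0.5391 -0.2108  0.109 ] rotvec [-0.03  0.02  0.12] then shift(cm) [0.21 0.25 6.8 ] w 0.0643 g 0.0 F [-0.1 -0.4  0.4]
```

play_rows --moves '[[[0,0,0,0.1,0.25,2,0.3],[0,0,0,0,0,3,0.3],[0,0,0,0,0,1.8,0.4],[0,0,0,0,0,0,0.6],[0,0,0,0,0,0,1],[0,0,0,0,0,0,1],[0,0,0,0,0,0,1],[0,0,0,0,0,0,1],[0,0,0,0,0,0,1]]]'

```text
time_s: 40.08
tool_pos: [0.539, -0.2147, 0.0414]
orientation: [-3.141, -0.001, -0.635]
ft_force: [-0.4, 0.1, 6.9]
width: 0.0172
grip_force: 30.0
```

Run:
```python
from m import *
print(inrk(monitor.sense()['tool_pos']));go(*rk(-.0810,.000),.041,-36.4)
```

```text
[-0.08038471  0.02327514]
t 40.08 tcp [ 0.539  -0.2147  0.0414] rotvec [-0.02 -0.06  0.04] then shift(cm) [-0.06  2.33  0.04] w 0.0172 g 30.0 F [-0.4  0.1  6.9]
```

play_rows --moves '[[[0,0,0,0,0.5,0,1],[0,0,0,0,0.5,0,1],[0,0,0,0,0.5,0,1],[0,0,0,0,0.5,0,1],[0,0,0,0,0.4,0,1],[0,0,0,0,0.2,0,1],[0,0,0,0,0,0,1],[0,0,0,0,0,0,1]]]'

```text
time_s: 41.08
tool_pos: [0.5252, -0.2335, 0.0414]
orientation: [-3.139, -0.002, -0.633]
ft_force: [3.4, 6.1, 4.7]
width: 0.0173
grip_force: 30.0
```

Run:
```python
from m import *
print(inrk(monitor.sense()['tool_pos']));go(*rk(-.0810,.000),.041,-36.4)
```

```text
[-8.0393117e-02 -4.7880032e-05]
t 41.08 tcp [ 0.5252 -0.2335  0.0414] rotvec [-0.18 -0.09  0.16] then shift(cm) [-0.06 -0.    0.04] w 0.0173 g 30.0 F [3.4 6.1 4.7]
```

play_rows --moves '[[[0,0,0,0,-0.1,0,1],[0,0,0,0,0,0,0.7],[0,0,0,0,0,0,0.6],[0,0,0,0,0,0,0.5],[0,0,0,0,0,0,0.5],[0,0,0,0,0,-4,0.5],[0,0,0,0,0,-5,0.5],[0,0,0,-3,-5,-1,0.5],[0,0,0,-3,-5,0,0.5],[0,0,0,-3,-5,0,0.5],[0,0,0,-2,-5,0,0.5],[0,0,0,0,-2,0,0.5]]]'

```text
time_s: 42.58
tool_pos: [0.5657, 0.0121, 0.1408]
orientation: [-3.14, 0.001, -0.629]
ft_force: [0.8, -1.6, 0.5]
width: 0.0458
grip_force: 0.0
```

Run:
```python
from m import *
p,d,i=cam("top");C=cloud(d,i)
c=C[150:240,285:395].reshape(-1,3);r=(c[:,:2]-C0)@RR;pp=p[150:240,285:395].reshape(-1,3).astype(int)
for y in(.099,-.033,-.099):
    m=(abs(r[:,0])<.027)&(c[:,2]>.035)&(c[:,2]<.08)&(abs(r[:,1]-y)<.025)
    print(y,r[m].mean(0),np.percentile(c[m,2],98),m.sum())
k=(c[:,2]>.05)&(pp[:,2]>100)&(pp[:,1]<60)&(r[:,0]<-.05); print("knob",r[k].mean(0),k.sum())
tray(p,d,i); s=monitor.sense();print(s['time_s'],s['tool_pos'],s['width'])
cv2.imwrite("pics/t8.png",cv2.resize(p[130:300,100:400],None,fx=2.66,fy=2.66,interpolation=cv2.INTER_CUBIC))
```

```text
0.099 [-0.00193585  0.09866235] 0.06429413911777007 214
-0.033 [-0.00257844 -0.03189582] 0.06468942982572623 217
-0.099 [-0.0021364  -0.09789631] 0.06546297857852934 226
knob [-8.20925362e-02 -9.82960568e-05] 21
tray [array([0.387, 0.398]), array([0.575, 0.386]), array([0.558, 0.243]), array([0.371, 0.259])] [0.472  0.3242 0.015 ] ((0.4730563759803772, 0.3227030634880066), (0.13848614692687988, 0.18500246107578278), 85.01240539550781)
42.625 [0.56735951 0.01261516 0.14085251] 0.04597160508461217
```

View pics/t8.png

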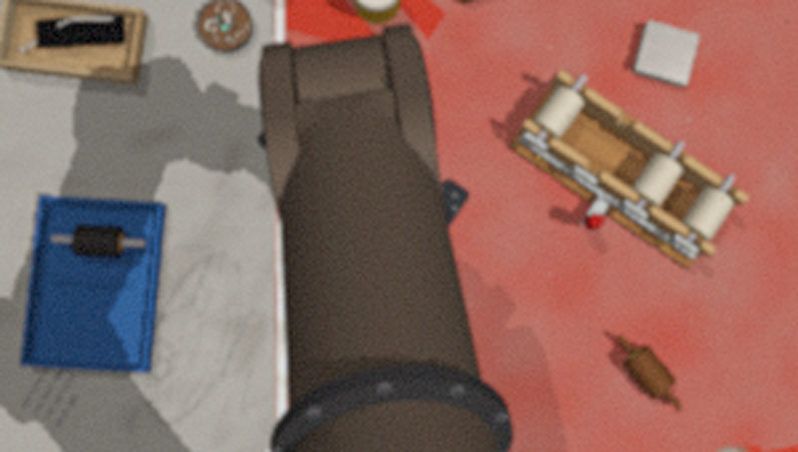

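The picture shows the keeper locked with its knob at crop (598,215), three cream rollers seated, and the black one flat in the tray.

```bash
python3 -c "
from bench import workorder
print(workorder.sign_off())"
```

```text
the job is handed in; nothing more can be done
None
```

The job is handed in: the one worn roller lies flat in the blue tray, the three new rollers are seated in the rack, and the keeper is slid back to locked. My last picture showed all of this; the sign-off returned no verdict.

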